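# Seat the reference probe in the block heater's bore and mark its depth

## Robot

A 7-joint arm with a two-finger parallel gripper is mounted at the origin on the work surface. World frame = base frame: x ahead of the robot, y to its left, z up, the work surface at z = 0. Lengths are in m, angles in rad, forces in N, time in s.
With the tool pointing down it reaches from about 0.4 to 0.875 m from the base axis. Payload 6.5 kg.
Tool frame: the origin (TCP) lies midway between the tips of the shut fingers; the grasp point (between the pads) lies 19 mm behind it; z points along the fingers, y is the direction in which the jaws open and shut (so a half turn about z gives the same grasp; the last joint's range is limited). The gripper opens to 85 mm and grips with 20 to 120 N. Pads are 22 mm wide; open, the fingers measure 114 mm over their backs; the gripper's body (76 mm by 85 mm) begins 54 mm behind the grasp point. The pads swing forward as they close: fully open they stand 13 mm farther back than shut.
Start: joints at [-0.066, 0.536, -0.004, 1.538, 0.003, 1.067, -0.071], TCP at [0.65, 0, 0.231] pointing down, gripper open.
Joint ranges: [-2.7, 2.7], [-0.37, 2.16], [-1.27, 1.26], [0.24, 2.4], [-1.31, 4.45], [0.19, 1.91], [-2.76, 2.76]. Speed limits (rad/s): [2.39, 2.39, 3.14, 3.14, 3.14, 3.14, 3.14].

## Interface

Orientations are given as a unit quaternion [x, y, z, w].
In Python, from rig import arm, camera, camera_model gives the robot as it stands.
- The arm moves only by the tool arm_command, never from a script. Its argument "commands" is a list of rows, each an object of numbers: "gripper": the closure, from 0 (fully open) to 1 (shut); "x", "y", "z": the shift along the tool's x, y, z in mm; "yaw": the turn about the tool's z in rad. A call has 1 to 5 rows; each row shifts and turns the commanded pose from where the row before left it, along the tool's axes as they then stand; what a row does not reach is not made up. A row lasts 1/8 s, in which the tool goes at most 62.5 mm and 10.7 degrees, less where a joint would pass 70% of its speed; a pose out of reach is approached as far as the arm can. A call is refused whole if a number of a shift passes 62.5 or a number of a turn 0.188, either way. A call with a gripper value outside its range is refused whole. The fingers move at their own pace and stop on an object; "grip_force" is the grip in N (left out, the last holds). Time passes only in rows, so rows that do not move let the fingers close. It gives the time, the measured TCP pose, the force and the opening at its end, in the units of the state.
- arm.observe(): the state, without advancing time (a new reading comes with each control period).
- camera(name): name is "scene" or "side" or "wrist"; returns the picture (400x640x3 uint8, blue, green, red); there is no depth.
- camera_model(name): a dict with "fovy" (degrees; the focal length in pixels is half the picture's height over the tangent of half this angle, whatever the lens; pixels are square), "cx", "cy" (the principal point, pixels), "R" (3x3) and "t" (3): a world point X has camera coordinates R X + t; the wrist camera has in their place "tool_from_camera" (4x4, takes a point from camera to tool coordinates, whose origin is the TCP and whose axes are the flange's). Camera axes: x right, y down, z forward; pixel columns grow to the right and rows downward; lengths in m; the calibration is good to about 2 mm. The wrist camera is an equidistant fisheye: a pixel r from the principal point sees the ray r / f radians off the axis. A picture is of the moment at which its call begins: read the wrist's pose just before it. camera_model takes no time and is no camera call.
- arm.hand_in(): hands the job in, once; it reports no verdict.
The state is a dict: "time_s": time; "joint_positions": joint angles; "joint_velocities": joint speeds; "joint_torque": joint torques, N m; "tool_pos": TCP position; "eef_rot": TCP orientation; "contact_force": force on the tool from outside, world axes, zero at the start; "ft_torque": the same for the moment, N m; "opening": finger opening in m.
Only numpy, scipy, OpenCV 4.12 (cv2) and the standard library are available. Lean on these libraries where they do the work, as an engineer would, in place of code of your own. Each camera call takes 0.05 s, during which the arm holds its last target.

## Task

Get the field lab's block heater ready for a temperature check: pull the red transport plug out of the brass-lined bore and lay it in the steel tray, then take the reference probe from its stand and lower it into the bore until its tip stands on the bottom, so that the orange ring, pushed up the sheath by the block's face, is left marking the depth. The ring drags, so do not stop when it first touches, but the probe is delicate: never press it with more than 25 N, do not knock over or shift any of the vials, and let go of the probe standing in the bore.

Things in the scene. Friction and masses are not known exactly. Their poses are not given: they have to be found in the camera images.
- heater: Block heater, a grey bench instrument 225 mm deep (x), 195 mm wide (y), 130 mm high, fixed to the table. Origin at the centre of its underside; its z axis is up, its -x axis points to its sloping control panel (front). The aluminium block (100 x 150 mm, its flat top face 130 mm above the table) lies in the rear; it has four vial wells on the -y side, three of them holding amber vials that stand 25 mm above the face, nearest vial centre 60 mm from the bore.
- bore_mouth (a point): Centre of the mouth of the reference bore, level with the block's face (origin of the heater + 45 mm in x, 45 mm in y, 130 mm up, in the heater's frame). Upright blind bore of 10 mm diameter in a brass-lined insert, with a 45 degree countersink that widens it to 17 mm at the face. Its depth depends on the insert fitted and is not known beforehand: somewhere between 50 and 90 mm. Its bottom is flat and hard.
- plug_knob (a point): Point on the axis of the red plastic transport plug (25 g), 52 mm above its lower end, in its knob. The plug has an 8.4 mm stem, 25 mm long, that sits loosely in the bore, a 28 mm flange 4 mm thick that rests on the block's face, and above it a knob 16 mm in diameter and 40 mm high. At the start this point is 27 mm above the block's face. z runs up along the plug.
- tray: Open steel tray, 130 x 110 mm (x, y), 28 mm high, walls and floor 4 mm thick, fixed to the table. Origin at the centre of its underside.
- probe_head (a point): Point on the axis of the reference probe's black handle, a cylinder 22 mm in diameter and 44 mm high (from 24 mm below to 20 mm above this point). Below it are a finger guard, a disc 30 mm in diameter and 5 mm thick, and a straight steel sheath 8 mm in diameter and 130 mm long; the tip lies 159 mm below this point. z runs from the tip to the handle. The probe weighs about 0.12 kg and stands upright in its stand.
- probe_tip (a point): Centre of the flat lower end of the probe's sheath (edge bevelled: 5 mm across at the end, 8 mm from 3 mm up). At the start it stands 13 mm above the table in the stand.
- ring (a joint): Position of the orange ring on the probe's sheath, in m: its underside is 40 mm + this value above the tip. The ring is 26 mm in diameter and 10 mm thick, stays where it is put and slides along the sheath when pushed with about 5 N. At the start it is 40 to 47 mm above the tip, clear of the stand.
- stand: Probe stand, a grey block 62 x 62 mm on a 90 x 90 mm black base, 48 mm high overall, fixed to the table, with an upright blind hole 9.2 mm in diameter and 35 mm deep at its centre. Origin at the centre of its underside.
- block_vial0: Amber glass vial with a white cap, 27 mm in diameter, 95 mm high, standing 70 mm deep in a well of the heater's block: leave it alone. Origin at the centre of its underside.
- block_vial1: Amber glass vial with a white cap, 27 mm in diameter, 95 mm high, standing 70 mm deep in a well of the heater's block: leave it alone. Origin at the centre of its underside.
- block_vial2: Amber glass vial with a white cap, 27 mm in diameter, 95 mm high, standing 70 mm deep in a well of the heater's block: leave it alone. Origin at the centre of its underside.
- vial0: Amber glass vial, 27 mm in diameter, 95 mm high, standing loose on the table: leave it alone. Origin at the centre of its underside.
- vial1: Amber glass vial, 27 mm in diameter, 95 mm high, standing loose on the table: leave it alone. Origin at the centre of its underside.
- vial2: Amber glass vial, 27 mm in diameter, 95 mm high, standing loose on the table: leave it alone. Origin at the centre of its underside.
There are look-alikes about, which are no part of the job. There is more than one size of the part that bears plug_knob; the job needs the smaller.

How it is judged:
By the outcome, as a careful person would: the job done as asked, in the order asked, and still so for the second after the job is handed in, with the robot touching nothing.
It also fails if it takes over 69 s, if anything falls off the work surface, if the arm or the gripper's body presses on something with over 40 N, if the wrist force passes 120 N, or if a joint passes its speed limit or range.

## Working session

There is one attempt and no reset: what is moved stays moved. The work goes in short steps, Python scripts to look and compute and a tool call to move; the robot and the scene stay as the last step left them, time stands still between calls to the robot, and variables do not carry over. Pictures are saved under pics/ and viewed, and the job is handed in when it is done.

Besides the shell and the picture viewer there is one more tool, called after "Request:" as a command line: name --argument value ..., lists and objects as JSON in quotes. arm_command: Moves the arm, as the interface text tells. Its arguments: {"type":"object","properties":{"commands":{"type":"array","items":{"type":"object","properties":{"gripper":{"type":"number"},"x":{"type":"number"},"y":{"type":"number"},"z":{"type":"number"},"yaw":{"type":"number"}}}},"grip_force":{"type":"number"}},"required":["commands"]}

```bash
mkdir -p pics; ls
python3 - <<'E'
from rig import arm,camera,camera_model
import cv2
print(arm.observe())
for n in("scene","side","wrist"):
    im=camera(n);cv2.imwrite(f"pics/{n}0.png",im);print(n,camera_model(n))
E
```

```text
pics
{'time_s': 0.0, 'joint_positions': array([-0.06620153,  0.5371632 , -0.00443682,  1.53888914,  0.00260005,
        1.06727474, -0.07118553]), 'joint_velocities': array([-0.00116494, -0.00049483, -0.00115264,  0.00014974,  0.00154445,
        0.00109841,  0.00110773]), 'joint_torque': array([-4.51575825e-04, -5.83398092e+01,  1.04865700e+00, -2.59097242e+01,
        1.23920938e-02,  9.44124302e-03, -7.87308863e-06]), 'tool_pos': array([ 6.49366562e-01, -1.86654973e-05,  2.30408776e-01]), 'eef_rot': array([ 7.07075953e-01,  7.07137080e-01, -6.54718866e-04, -5.64293634e-04]), 'contact_force': array([ 0.61376479, -0.33048484,  0.00419952]), 'ft_torque': array([0.00161882, 0.02513814, 0.00950945]), 'opening': 0.08512053596651915}
scene {'fovy': 45.72346326735905, 'cx': 322.853855674482, 'cy': 201.54844000876466, 'R': array([[-0.21028249,  0.9776381 , -0.00224105],
       [ 0.79437   ,  0.16952582, -0.58329864],
       [-0.56987506, -0.12443772, -0.81225469]]), 't': array([ 0.10788817, -0.36272414,  1.74373689])}
side {'fovy': 48.417465362949045, 'cx': 313.6211417368394, 'cy': 191.42070708186586, 'R': array([[ 0.73715988, -0.67566573,  0.0084342 ],
       [-0.49130768, -0.54450871, -0.67979926],
       [ 0.46390956,  0.49697695, -0.73334974]]), 't': array([-0.41343196,  0.36985408,  0.78874002])}
wrist {'fovy': 65.70646984690485, 'cx': 321.33107820741645, 'cy': 201.68158396701293, 'tool_from_camera': array([[ 1.09180982e-03, -9.47624601e-01, -3.19384446e-01,
         8.11566069e-02],
       [ 9.99998107e-01,  1.54903050e-03, -1.17755157e-03,
         4.83075831e-04],
       [ 1.61061308e-03, -3.19382556e-01,  9.47624498e-01,
        -1.42846088e-01],
       [ 0.00000000e+00,  0.00000000e+00,  0.00000000e+00,
         1.00000000e+00]])}
```

View pics/scene0.png

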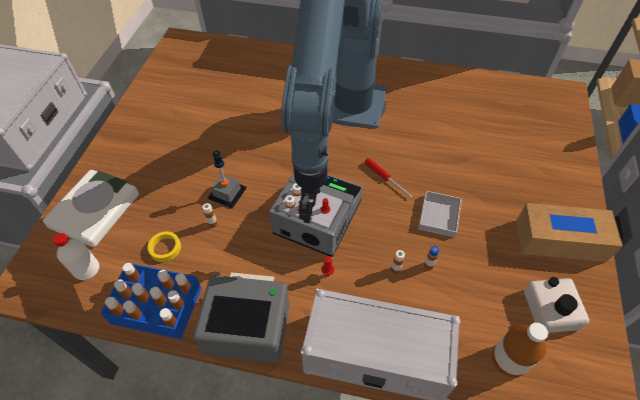

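View pics/side0.png

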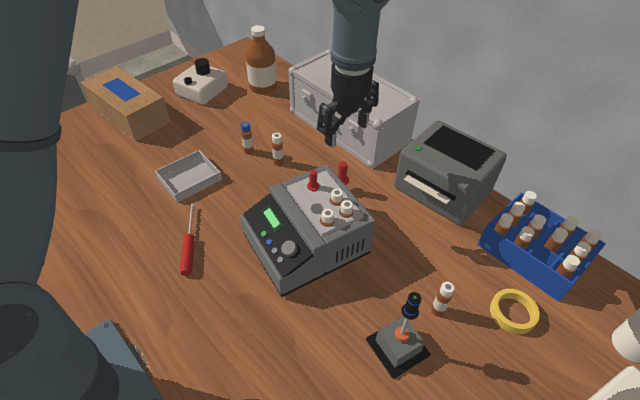

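View pics/wrist0.png

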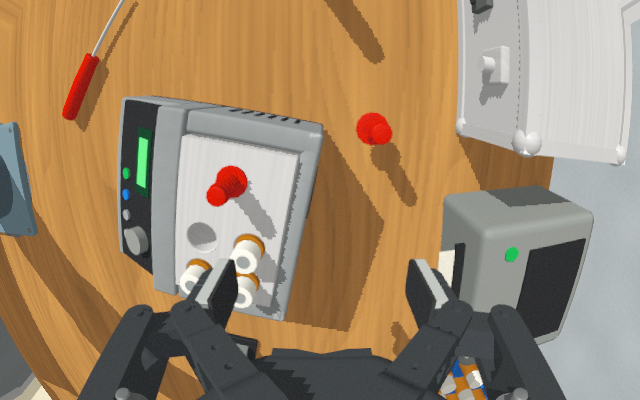

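Candidates for the plug: A in the heater (wrist 225,185; scene 325,206; side 313,180) and B standing on the table (wrist 375,130; scene 328,267; side 342,172). I'll make enlarged crops.

```bash
cat > h.py <<'E'
import numpy as np,cv2
from rig import arm,camera,camera_model
from scipy.spatial.transform import Rotation as Ro
def ray(name,px,st=None):
    m=camera_model(name);f=200/np.tan(np.radians(m["fovy"])/2)
    d=np.array([px[0]-m["cx"],px[1]-m["cy"]])
    if name!="wrist":
        v=np.array([d[0]/f,d[1]/f,1]);R=np.array(m["R"]);return -R.T@m["t"],R.T@v/np.linalg.norm(v)
    r=np.hypot(*d);th=r/f;v=np.array([*(d/max(r,1e-9)*np.sin(th)),np.cos(th)])
    T=np.array(m["tool_from_camera"]);R=Ro.from_quat(st[1]).as_matrix()
    return st[0]+R@T[:3,3],R@T[:3,:3]@v
def proj(name,X,st=None):
    m=camera_model(name);f=200/np.tan(np.radians(m["fovy"])/2);X=np.array(X,float)
    if name!="wrist":
        c=m["R"]@X+m["t"];return np.array([m["cx"]+f*c[0]/c[2],m["cy"]+f*c[1]/c[2]])
    T=np.array(m["tool_from_camera"]);R=Ro.from_quat(st[1]).as_matrix()
    c=T[:3,:3].T@(R.T@(X-st[0])-T[:3,3]);n=np.hypot(c[0],c[1]);th=np.arctan2(n,c[2])
    return np.array([m["cx"],m["cy"]])+f*th*c[:2]/n
def plane(r,z): return r[0]+r[1]*(z-r[0][2])/r[1][2]
def tri(*rs):
    A=0;b=0
    for o,d in rs:
        P=np.eye(3)-np.outer(d,d);A=A+P;b=b+P@o
    X=np.linalg.solve(A,b);return X,[1000*np.linalg.norm((np.eye(3)-np.outer(d,d))@(X-o)) for o,d in rs]
def pose(): s=arm.observe();return np.array(s["tool_pos"]),np.array(s["eef_rot"])
def crop(path,out,x,y,w,h,k):
    im=cv2.imread(path)[y:y+h,x:x+w];cv2.imwrite(out,cv2.resize(im,None,fx=k,fy=k,interpolation=cv2.INTER_CUBIC))
E
python3 - <<'E'
from h import *
a=cv2.imread('pics/wrist0.png')[90:290,170:430];b=cv2.imread('pics/side0.png')[150:220,290:360]
s=cv2.imread('pics/scene0.png')[180:300,260:380]
f=lambda i,w,h:cv2.resize(i,(w,h),interpolation=cv2.INTER_CUBIC)
cv2.imwrite('pics/c1.png',np.vstack([np.hstack([f(b,300,300),f(s,480,300)[:, :480]]),]) )
cv2.imwrite('pics/c2.png',f(a,780,600))
cv2.imwrite('pics/c3.png',np.hstack([f(cv2.imread('pics/scene0.png')[140:220,190:270],400,400),f(cv2.imread('pics/side0.png')[285:375,360:450],400,400)]))
for n in('scene','side','wrist'):
    im=cv2.imread(f'pics/{n}0.png').astype(int)
    m=((im[...,2]>110)&(im[...,1]<60)&(im[...,0]<60)).astype(np.uint8)
    k,l,st,c=cv2.connectedComponentsWithStats(m)
    for i in range(1,k):
        if st[i,4]>15: print(n,st[i],c[i].round(1))
E
```

```text
scene [365 158  25  23 136] [377.8 167.8]
scene [322 199   8  14  56] [326.  205.8]
scene [ 53 233  15  13 146] [ 60.3 238.7]
scene [322 256  12  21 125] [328.5 265.4]
side [338 162   9  17  66] [341.3 168.1]
side [308 171   9  19  84] [311.6 180.4]
side [181 234  11  39 229] [186.1 252.5]
wrist [  62   54   37   66 1015] [79.5 86.7]
wrist [357 113  35  32 872] [373.5 129.2]
wrist [ 207  166   40   40 1039] [226.9 185.4]
```

View pics/c1.png

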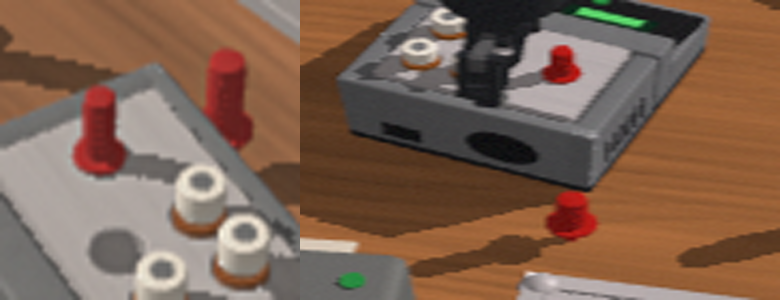

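View pics/c2.png

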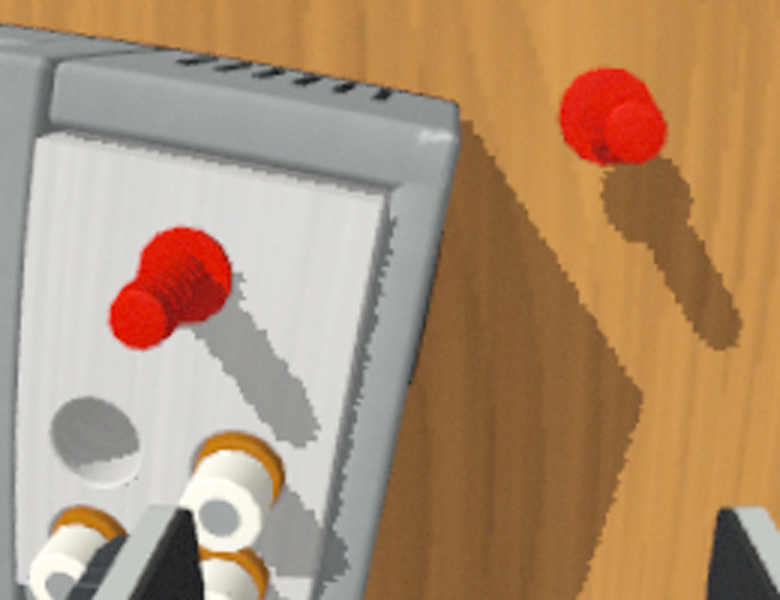

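View pics/c3.png

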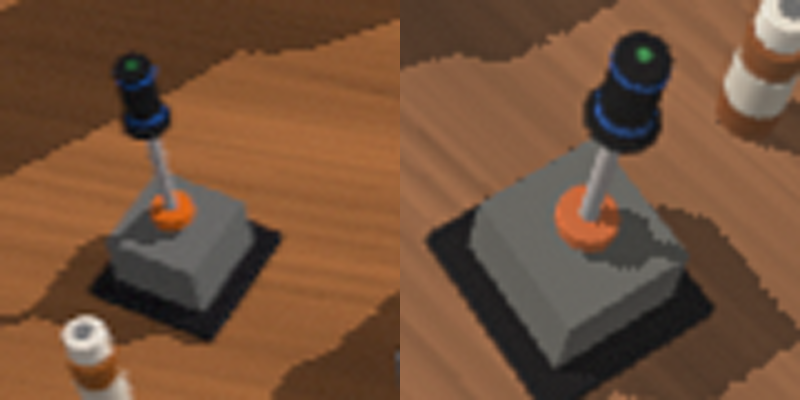

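A is the plug: it sits in the block; B is a larger decoy (standing loose on the table behind). Triangulating.

Run:
```python
from h import *
st=pose()
W=ray('wrist',(216.7,195.7),st);S=ray('side',(313.3,172.6));C=ray('scene',(325.5,199.7))
print('A top',tri(W,S,C),tri(W,S)[0],tri(W,C)[0],tri(S,C)[0])
# B
print('B top',tri(ray('wrist',(170+635/3,90+132/3),st),ray('side',(290+228/300*70,150+62/300*70)),ray('scene',(260+271/4,180+200/2.5))))
print('probe top',tri(ray('scene',(216.2,152.6)),ray('side',(415.1,297.2))))
print('ring', tri(ray('scene',(190+172/5,140+210/5)),ray('side',(360+187/4.444,285+216/4.444))))
f=lambda i,w,h:cv2.resize(i,(w,h),interpolation=cv2.INTER_CUBIC)
cv2.imwrite('pics/c4.png',np.hstack([f(cv2.imread('pics/scene0.png')[180:280,380:480],400,400),f(cv2.imread('pics/side0.png')[110:210,150:250],400,400)]))
```

```text
A top (array([0.57460344, 0.01890546, 0.17302012]), [np.float64(1.5447958272369224), np.float64(0.8469942859847526), np.float64(2.176709099803947)]) [0.57514073 0.01800876 0.17230991] [0.57982232 0.02158637 0.18313573] [0.57391656 0.01941415 0.17286166]
B top (array([0.70547395, 0.05310483, 0.08786373]), [np.float64(1.6226753753304237), np.float64(0.2177040428180564), np.float64(1.8064221252689332)])
probe top (array([ 0.49005922, -0.31568968,  0.19191434]), [np.float64(1.1579509518052469), np.float64(1.1579509518052393)])
ring (array([ 0.49077849, -0.31490276,  0.05758474]), [np.float64(1.004191183186165), np.float64(1.0041911831862258)])
```

View pics/c4.png

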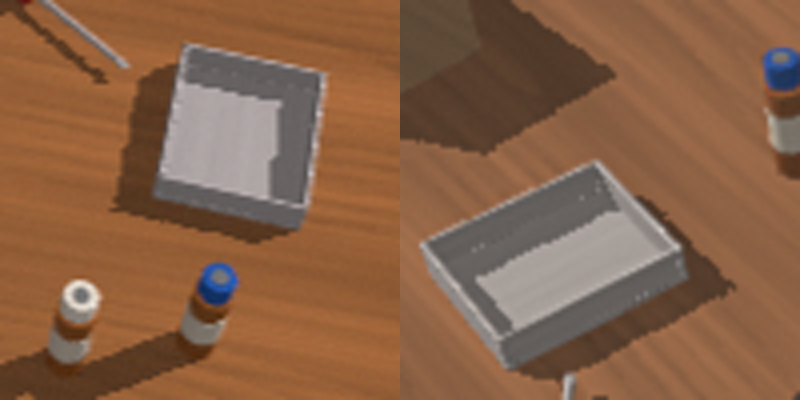

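Run:
```python
from h import *
c=[plane(ray('scene',(380+a/4,180+b/4)),.028) for a,b in((186,45),(325,72),(306,207),(156,193))]
d=[plane(ray('side',(150+a/4,110+b/4)),.028) for a,b in((197,163),(285,250),(105,335),(23,243))]
print(np.round(c,3),np.mean(c,0),'\n',np.round(d,3),np.mean(d,0))
st=pose()
# block face corners from wrist crop c2
for p in((40,133),(385,195)): print(plane(ray('wrist',(170+p[0]/3,90+p[1]/3),st),.130))
print('flange ctr',plane(ray('wrist',(170+185/3,90+273/3),st),.134))
# stand top corners scene c3
print([plane(ray('scene',(190+a/5,140+b/5)),.048).round(3) for a,b in((172,180),(245,210),(195,283),(110,245))])
print([plane(ray('side',(360+a/4.444,285+b/4.444)),.048).round(3) for a,b in((190,143),(285,255),(155,335),(70,235))])
```

```text
[[0.373 0.299 0.028]
 [0.377 0.405 0.028]
 [0.503 0.397 0.028]
 [0.514 0.289 0.028]] [0.4419486  0.34749201 0.028     ] 
 [[0.502 0.392 0.028]
 [0.499 0.283 0.028]
 [0.375 0.295 0.028]
 [0.378 0.401 0.028]] [0.43855804 0.3428139  0.028     ]
[0.53369385 0.05846448 0.13      ]
[0.63118599 0.03829165 0.13      ]
flange ctr [0.5757991  0.01822007 0.134     ]
[array([ 0.461, -0.326,  0.048]), array([ 0.474, -0.274,  0.048]), array([ 0.534, -0.286,  0.048]), array([ 0.517, -0.346,  0.048])]
[array([ 0.522, -0.293,  0.048]), array([ 0.513, -0.352,  0.048]), array([ 0.447, -0.338,  0.048]), array([ 0.453, -0.286,  0.048])]
```

Request:
arm_command --commands '[{"gripper":0.4,"y":-37,"x":9},{"gripper":0.4,"y":-37.3,"x":9.5},{"gripper":0.4,"z":20},{"gripper":0.4},{"gripper":0.4}]' --grip_force 30

```text
schema error: expected keys gripper, x, y, z, yaw
```

Run:
```python
from h import *
st=pose();print(st,arm.observe()['opening'],arm.observe()['contact_force'])
cv2.imwrite('pics/w1.png',camera('wrist'))
for z in(.134,.157,.174): print(proj('wrist',(.575,.0185,z),st))
for n,p in(('scene',(208,210)),('scene',(399,255)),('scene',(433,250))): print(plane(ray(n,p),.095))
print(plane(ray('side',(446,287)),.095))
```

```text
(array([ 6.49511175e-01, -1.10652181e-05,  2.30604905e-01]), array([ 7.07071472e-01,  7.07141763e-01, -5.17723623e-04, -4.39524892e-04])) 0.0853522927837952 [-0.21904299 -0.52518644 -0.47790319]
[230.72345835 180.68208406]
[222.34461945 188.50977016]
[215.17203888 195.287276  ]
[ 0.62293605 -0.31055512  0.095     ]
[0.65480847 0.23821623 0.095     ]
[0.62051546 0.32555566 0.095     ]
[ 0.60699938 -0.31929813  0.095     ]
```

View pics/w1.png

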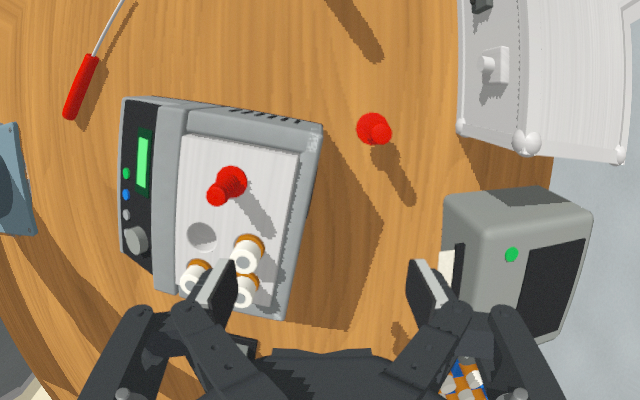

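The command was refused because every row needs all five keys, so the view is unchanged (plug A at 225,185). Retrying.

Request:
arm_command --commands '[{"gripper":0.4,"x":9,"y":-37,"z":0,"yaw":0},{"gripper":0.4,"x":9.5,"y":-37.5,"z":0,"yaw":0},{"gripper":0.4,"x":0,"y":0,"z":20,"yaw":0},{"gripper":0.4,"x":0,"y":0,"z":0,"yaw":0}]' --grip_force 30

```text
time_s: 0.7
tool_pos: [0.5743, 0.0185, 0.2103]
eef_rot: [0.707, 0.707, -0.001, -0.001]
contact_force: [0.6, -0.2, -0.0]
opening: 0.0513
```

Run:
```python
from h import *
st=pose();print(st,arm.observe()['opening'],arm.observe()['contact_force'])
cv2.imwrite('pics/w2.png',camera('wrist'))
for z in(.134,.157,.174): print(proj('wrist',(.575,.0185,z),st))
```

```text
(array([0.57428982, 0.01848304, 0.21026086]), array([ 0.70701799,  0.70719428, -0.00105563, -0.00082939])) 0.051320590712852505 [ 0.57642342 -0.15748467 -0.00277509]
[322.25166003 210.8155562 ]
[322.20152478 222.48160733]
[322.15674485 232.72707226]
```

View pics/w2.png

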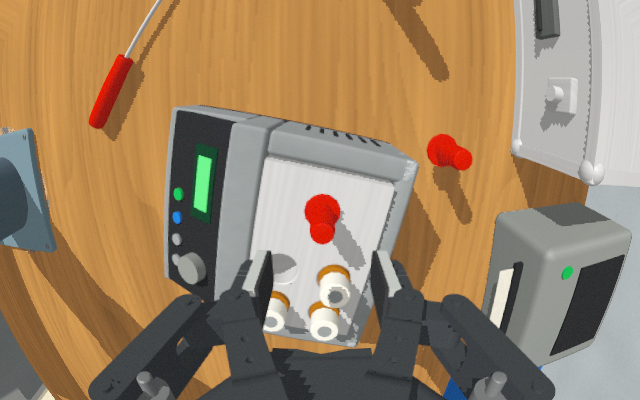

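Knob top at (321,232), as predicted, and nothing lies under the fingers. Descending to grasp.

Request:
arm_command --commands '[{"gripper":0.4,"x":0,"y":0.5,"z":35,"yaw":0},{"gripper":0.4,"x":0,"y":0,"z":34,"yaw":0},{"gripper":1,"x":0,"y":0,"z":0,"yaw":0},{"gripper":1,"x":0,"y":0,"z":0,"yaw":0},{"gripper":1,"x":0,"y":0,"z":0,"yaw":0}]' --grip_force 40

```text
time_s: 1.38
tool_pos: [0.5761, 0.0184, 0.1437]
eef_rot: [0.707, 0.707, 0.0, 0.0]
contact_force: [-3.7, -0.3, 3.3]
opening: 0.0146
```

Request:
arm_command --commands '[{"gripper":1,"x":0,"y":0,"z":0,"yaw":0},{"gripper":1,"x":0,"y":0,"z":0,"yaw":0}]'

```text
time_s: 1.62
tool_pos: [0.576, 0.0184, 0.1436]
eef_rot: [0.707, 0.707, 0.0, 0.0]
contact_force: [-5.4, 0.3, 6.4]
opening: 0.0146
```

Request:
arm_command --commands '[{"gripper":1,"x":0,"y":0,"z":-10,"yaw":0},{"gripper":1,"x":0,"y":0,"z":-15,"yaw":0},{"gripper":1,"x":0,"y":0,"z":-30,"yaw":0},{"gripper":1,"x":0,"y":0,"z":-30,"yaw":0},{"gripper":1,"x":0,"y":0,"z":0,"yaw":0}]'

```text
time_s: 2.25
tool_pos: [0.5788, 0.0187, 0.2312]
eef_rot: [0.707, 0.707, 0.003, 0.003]
contact_force: [-0.2, -0.4, 0.5]
opening: 0.0146
```

Run:
```python
from h import *
st=pose();print(st,arm.observe()['opening'],arm.observe()['contact_force'])
cv2.imwrite('pics/w3.png',camera('wrist'))
print(proj('wrist',(.575,.0185,.130),st))
```

```text
(array([0.57876104, 0.01867956, 0.23124958]), array([0.70714675, 0.70705589, 0.00301838, 0.00251523])) 0.014638566716005365 [-0.22364996 -0.43105021  0.53025249]
[315.63290351 200.70689355]
```

View pics/w3.png

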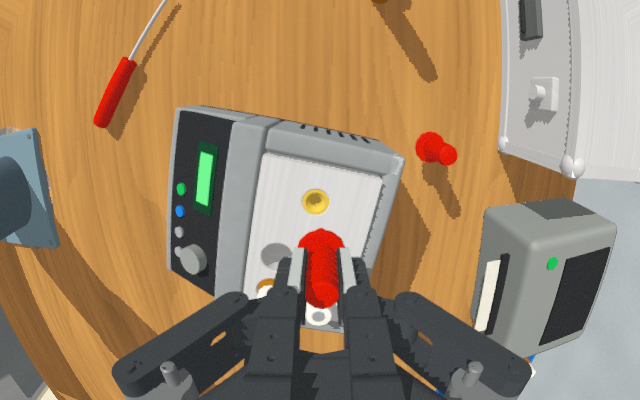

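Plug A is out and held. The bore is now visible at (315.5,201.5), within 1 px of prediction. Carrying the plug to the tray.

Request:
arm_command --commands '[{"gripper":1,"x":50,"y":-20,"z":0,"yaw":0},{"gripper":1,"x":50,"y":-20,"z":0,"yaw":0},{"gripper":1,"x":50,"y":-20,"z":0,"yaw":0},{"gripper":1,"x":50,"y":-20,"z":0,"yaw":0},{"gripper":1,"x":50,"y":-20,"z":0,"yaw":0}]'

```text
time_s: 2.92
tool_pos: [0.475, 0.2699, 0.2268]
eef_rot: [0.707, 0.707, -0.0, -0.0]
contact_force: [-0.0, -0.3, 0.1]
opening: 0.0147
```

Request:
arm_command --commands '[{"gripper":1,"x":50,"y":-20,"z":40,"yaw":0},{"gripper":1,"x":50,"y":-18,"z":40,"yaw":0},{"gripper":1,"x":0,"y":0,"z":40,"yaw":0},{"gripper":1,"x":0,"y":0,"z":40,"yaw":0},{"gripper":1,"x":0,"y":0,"z":0,"yaw":0}]'

```text
time_s: 3.55
tool_pos: [0.4382, 0.3602, 0.0695]
eef_rot: [0.707, 0.707, -0.003, -0.0]
contact_force: [-0.2, 0.0, -0.5]
opening: 0.0145
```

Run:
```python
from h import *
st=pose();print(st,arm.observe()['opening'],arm.observe()['contact_force'])
cv2.imwrite('pics/w4.png',camera('wrist'))
```

```text
(array([0.43819574, 0.36017894, 0.06945995]), array([ 7.06943595e-01,  7.07261464e-01, -3.45746198e-03, -1.46000561e-04])) 0.01450790711647562 [-0.22669015  0.00862283 -0.48580536]
```

View pics/w4.png

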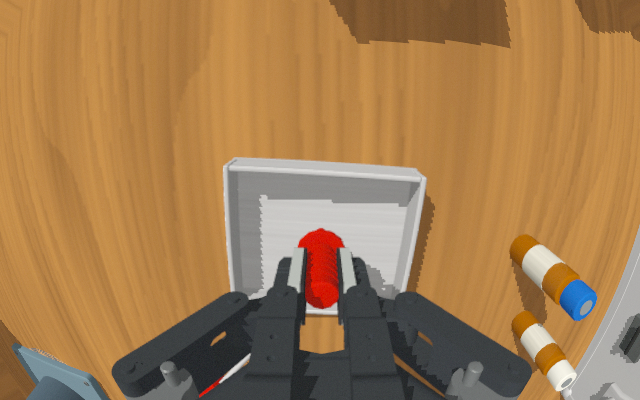

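Request:
arm_command --commands '[{"gripper":1,"x":12,"y":0,"z":12,"yaw":0},{"gripper":1,"x":0,"y":0,"z":13,"yaw":0},{"gripper":1,"x":0,"y":0,"z":2,"yaw":0},{"gripper":1,"x":0,"y":0,"z":0,"yaw":0}]' --grip_force 20

```text
time_s: 4.1
tool_pos: [0.4405, 0.3737, 0.0454]
eef_rot: [0.707, 0.707, -0.0, 0.0]
contact_force: [0.3, -0.4, 0.3]
opening: 0.0148
```

Request:
arm_command --commands '[{"gripper":1,"x":-10,"y":0,"z":2,"yaw":0},{"gripper":1,"x":-10,"y":0,"z":3,"yaw":0},{"gripper":1,"x":-10,"y":0,"z":5,"yaw":0},{"gripper":1,"x":-8,"y":0,"z":5,"yaw":0},{"gripper":1,"x":0,"y":0,"z":0,"yaw":0}]'

```text
time_s: 4.72
tool_pos: [0.4431, 0.3372, 0.0329]
eef_rot: [0.708, 0.707, 0.003, 0.0]
contact_force: [0.6, -0.8, 16.8]
opening: 0.015
```

Run:
```python
from h import *
st=pose();print(st,arm.observe()['opening'],arm.observe()['contact_force'])
cv2.imwrite('pics/w5.png',camera('wrist'))
```

```text
(array([0.44310511, 0.337156  , 0.03289083]), array([7.07538358e-01, 7.06667223e-01, 3.29190082e-03, 2.66645869e-04])) 0.014991392741303575 [ 0.64711229 -0.84136271 16.83645977]
```

View pics/w5.png

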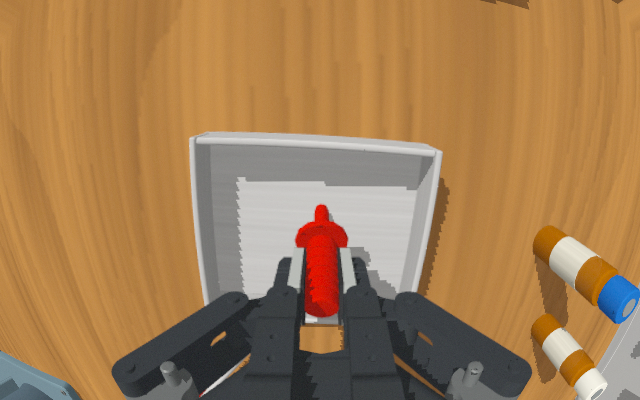

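The plug has tilted about its stem (stem tip at 321,210). Releasing so it falls flat.

Request:
arm_command --commands '[{"gripper":0.5,"x":0,"y":0,"z":-3,"yaw":0},{"gripper":0.5,"x":0,"y":0,"z":0,"yaw":0},{"gripper":0.5,"x":0,"y":0,"z":-40,"yaw":0},{"gripper":0.5,"x":0,"y":0,"z":-60,"yaw":0},{"gripper":0.5,"x":0,"y":0,"z":-60,"yaw":0}]'

```text
time_s: 5.4
tool_pos: [0.4399, 0.3352, 0.1945]
eef_rot: [0.707, 0.707, -0.001, -0.0]
contact_force: [0.8, 0.3, -0.6]
opening: 0.0431
```

Run:
```python
from h import *
st=pose();print(st,arm.observe()['opening'],arm.observe()['contact_force'])
cv2.imwrite('pics/w6.png',camera('wrist'))
```

```text
(array([0.4399226 , 0.33519318, 0.19450447]), array([ 7.07175215e-01,  7.07037834e-01, -8.46552802e-04, -1.63845747e-05])) 0.04312346003965964 [ 0.8094561   0.29002214 -0.64168878]
```

View pics/w6.png

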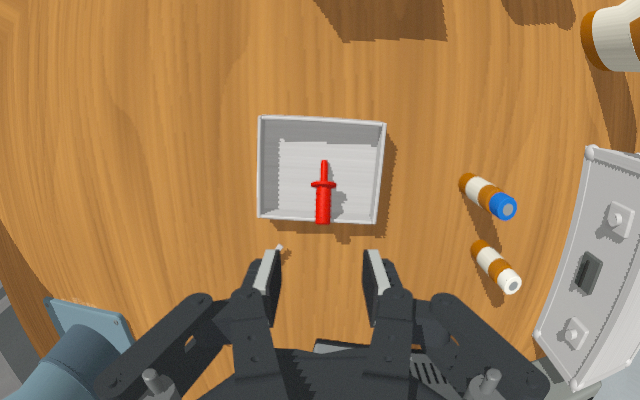

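Run:
```python
from h import *
f=lambda i,w,h:cv2.resize(i,(w,h),interpolation=cv2.INTER_CUBIC)
a=camera('side')[130:210,140:240];b=cv2.imread('pics/w6.png')[100:240,245:400]
cv2.imwrite('pics/c6.png',np.hstack([f(a,400,400),f(b,400,400)]))
```

```text
(no output)
```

View pics/c6.png

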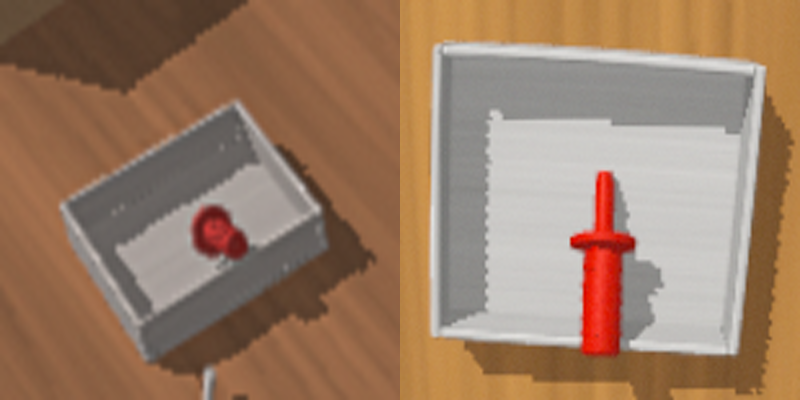

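Run:
```python
from h import *
st=pose()
for p in((324,160),(323,184),(322.5,222)):
    print([plane(ray('wrist',p,st),z).round(4) for z in (.012,.02,.03)])
for p in((600,65),(765,68),(735,352),(436,335),(436,45)):
    print('rim',plane(ray('wrist',(245+(p[0]-400)*155/400,100+p[1]*140/400),st),.028).round(4))
```

```text
[array([0.4481, 0.357 , 0.012 ]), array([0.4479, 0.3585, 0.02  ]), array([0.4478, 0.3603, 0.03  ])]
[array([0.447, 0.33 , 0.012]), array([0.4469, 0.3321, 0.02  ]), array([0.4468, 0.3348, 0.03  ])]
[array([0.4466, 0.2848, 0.012 ]), array([0.4465, 0.288 , 0.02  ]), array([0.4464, 0.292 , 0.03  ])]
rim [0.4462 0.3985 0.028 ]
rim [0.5118 0.3986 0.028 ]
rim [0.5045 0.2894 0.028 ]
rim [0.3763 0.2967 0.028 ]
rim [0.3816 0.4068 0.028 ]
```

The plug's knob end is leaning on the -y wall (knob end at wrist 322,222, over the rim). I'll regrip it and shift it +y.

Request:
arm_command --commands '[{"gripper":0.5,"x":-16,"y":7,"z":45,"yaw":0},{"gripper":0.5,"x":0,"y":0,"z":50,"yaw":0},{"gripper":0.5,"x":0,"y":0,"z":50,"yaw":0},{"gripper":0.5,"x":0,"y":0,"z":30,"yaw":0},{"gripper":0.5,"x":0,"y":0,"z":0,"yaw":0}]'

```text
time_s: 6.12
tool_pos: [0.4453, 0.3182, 0.016]
eef_rot: [0.707, 0.707, -0.003, -0.0]
contact_force: [0.4, 0.0, -0.1]
opening: 0.0427
```

Request:
arm_command --commands '[{"gripper":1,"x":0,"y":0,"z":0,"yaw":0},{"gripper":1,"x":0,"y":0,"z":0,"yaw":0},{"gripper":1,"x":0,"y":0,"z":0,"yaw":0},{"gripper":1,"x":0,"y":0,"z":-4,"yaw":0}]' --grip_force 30

```text
time_s: 6.62
tool_pos: [0.4475, 0.3201, 0.0229]
eef_rot: [0.707, 0.707, 0.0, 0.0]
contact_force: [0.0, -0.4, -0.1]
opening: 0.0141
```

Run:
```python
from h import *
st=pose();print(st,arm.observe()['opening'],arm.observe()['contact_force'])
cv2.imwrite('pics/w7.png',camera('wrist'))
```

```text
(array([0.4475134 , 0.32006863, 0.02293735]), array([7.07127789e-01, 7.07085757e-01, 1.42844295e-04, 4.42341691e-05])) 0.014071783592525006 [ 0.02573247 -0.36931356 -0.06094611]
```

View pics/w7.png

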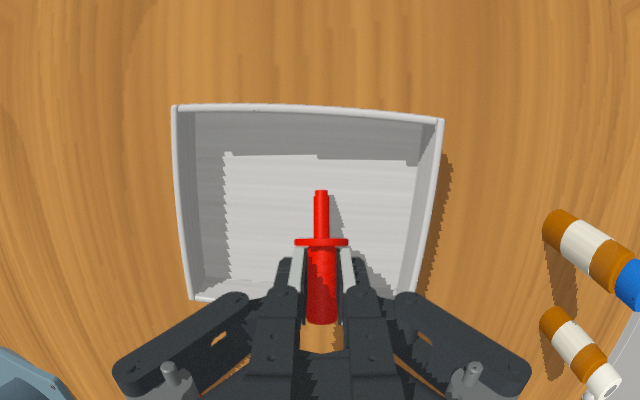

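Request:
arm_command --commands '[{"gripper":1,"x":0,"y":0,"z":-6,"yaw":0},{"gripper":1,"x":12,"y":0,"z":0,"yaw":0},{"gripper":1,"x":12,"y":0,"z":0,"yaw":0},{"gripper":1,"x":0,"y":0,"z":9,"yaw":0},{"gripper":1,"x":0,"y":0,"z":5,"yaw":0}]'

```text
time_s: 7.3
tool_pos: [0.448, 0.3445, 0.015]
eef_rot: [0.707, 0.707, 0.0, 0.0]
contact_force: [-1.3, -5.6, 28.3]
opening: 0.0147
```

Request:
arm_command --commands '[{"gripper":0.5,"x":0,"y":0,"z":0,"yaw":0},{"gripper":0.5,"x":0,"y":0,"z":0,"yaw":0},{"gripper":0.5,"x":0,"y":0,"z":-60,"yaw":0},{"gripper":0.5,"x":0,"y":0,"z":-60,"yaw":0},{"gripper":0.5,"x":0,"y":0,"z":-60,"yaw":0}]'

```text
time_s: 7.92
tool_pos: [0.4471, 0.3435, 0.1958]
eef_rot: [0.707, 0.707, -0.0, -0.0]
contact_force: [1.1, 0.6, 0.1]
opening: 0.0427
```

Run:
```python
from h import *
f=lambda i,w,h:cv2.resize(i,(w,h),interpolation=cv2.INTER_CUBIC)
st=pose();print(st)
a=camera('side')[130:210,140:240];b=camera('wrist')[80:240,245:400]
cv2.imwrite('pics/c8.png',np.hstack([f(a,400,400),f(b,400,400)]))
```

```text
(array([0.44711305, 0.34353566, 0.19578672]), array([ 7.07141197e-01,  7.07072197e-01, -4.86509972e-04, -2.27659311e-06]))
```

View pics/c8.png

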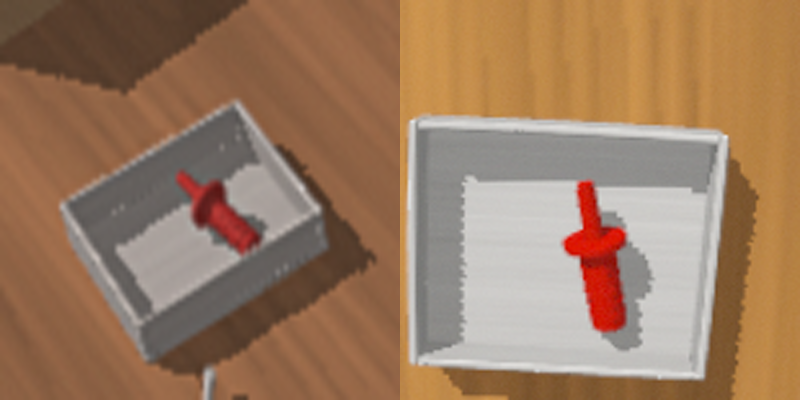

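The plug lies flat inside the tray (side crop 220,210; all within the rim). Off to the probe.

Request:
arm_command --commands '[{"gripper":0.4,"x":-20,"y":3,"z":-50,"yaw":0},{"gripper":0.4,"x":-52,"y":4,"z":-30,"yaw":0},{"gripper":0.4,"x":-60,"y":4,"z":0,"yaw":0},{"gripper":0.4,"x":-60,"y":4,"z":0,"yaw":0},{"gripper":0.4,"x":-60,"y":4,"z":0,"yaw":0}]'

```text
time_s: 8.65
tool_pos: [0.466, 0.0899, 0.2738]
eef_rot: [0.707, 0.707, -0.0, -0.0]
contact_force: [1.5, -0.1, 0.8]
opening: 0.0509
```

Request:
arm_command --commands '[{"gripper":0.4,"x":-60,"y":4,"z":0,"yaw":0},{"gripper":0.4,"x":-60,"y":4,"z":0,"yaw":0},{"gripper":0.4,"x":-60,"y":4,"z":0,"yaw":0},{"gripper":0.4,"x":-60,"y":4,"z":0,"yaw":0},{"gripper":0.4,"x":-60,"y":4,"z":0,"yaw":0}]'

```text
time_s: 9.28
tool_pos: [0.486, -0.2098, 0.2737]
eef_rot: [0.707, 0.707, -0.0, -0.0]
contact_force: [1.8, 0.3, -0.4]
opening: 0.0511
```

Request:
arm_command --commands '[{"gripper":0.4,"x":-50,"y":2,"z":10,"yaw":0},{"gripper":0.4,"x":-46,"y":2,"z":15,"yaw":0},{"gripper":0.4,"x":0,"y":0,"z":15,"yaw":0},{"gripper":0.4,"x":0,"y":0,"z":0,"yaw":0}]'

```text
time_s: 9.78
tool_pos: [0.4894, -0.3027, 0.2324]
eef_rot: [0.707, 0.707, -0.0, -0.002]
contact_force: [0.8, 0.4, -0.1]
opening: 0.0511
```

Run:
```python
from h import *
st=pose();print(st,arm.observe()['opening'],arm.observe()['contact_force'])
cv2.imwrite('pics/w9.png',camera('wrist'))
for z in(.145,.192): print(proj('wrist',(.490,-.315,z),st))
```

```text
(array([ 0.48941594, -0.30267136,  0.23244722]), array([ 7.07038833e-01,  7.07171792e-01, -4.58517564e-04, -1.98362678e-03])) 0.051075217423583015 [ 0.76750124  0.44501588 -0.0872864 ]
[322.16776206 220.66315543]
[321.98525788 247.21005609]
```

View pics/w9.png

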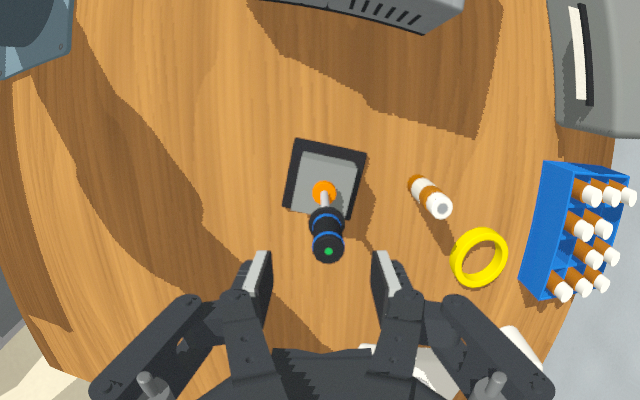

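Run:
```python
from h import *
f=lambda i,w,h:cv2.resize(i,(w,h),interpolation=cv2.INTER_CUBIC)
cv2.imwrite('pics/c9.png',f(cv2.imread('pics/w9.png')[170:270,280:380],600,600))
st=pose()
for p in((328,250),(328,248)):
    W=ray('wrist',p,st);print(plane(W,.192),tri(W,ray('scene',(216.2,152.6)),ray('side',(415.1,297.2))))
```

```text
[ 0.49493922 -0.31736415  0.192     ] (array([ 0.4920551 , -0.31582375,  0.19265659]), [np.float64(3.04970217332911), np.float64(2.3709531724114528), np.float64(1.8132925709160173)])
[ 0.49492202 -0.31585543  0.192     ] (array([ 0.49210003, -0.31545219,  0.1922044 ]), [np.float64(2.8267916672521225), np.float64(2.269314977315082), np.float64(1.8092468148658523)])
```

View pics/c9.png

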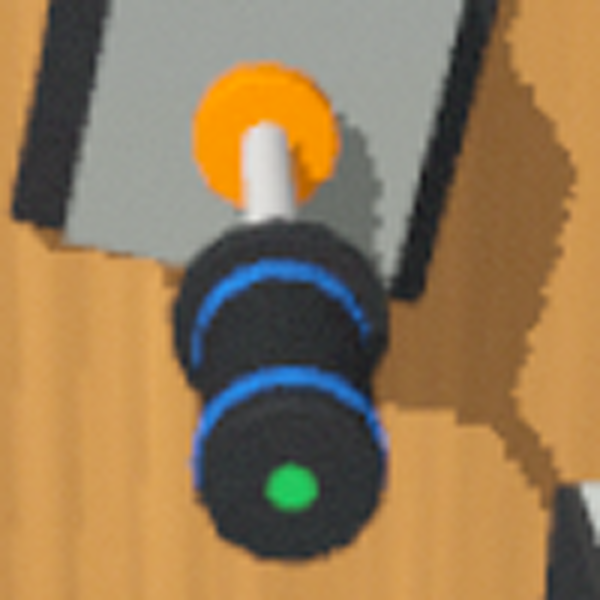

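Request:
arm_command --commands '[{"gripper":0.4,"x":-14,"y":5,"z":0,"yaw":0},{"gripper":0.4,"x":0,"y":0,"z":30,"yaw":0},{"gripper":0.4,"x":0,"y":0,"z":30,"yaw":0},{"gripper":0.4,"x":0,"y":0,"z":14,"yaw":0},{"gripper":0.4,"x":0,"y":0,"z":0,"yaw":0}]'

```text
time_s: 10.45
tool_pos: [0.4955, -0.3179, 0.1602]
eef_rot: [0.707, 0.707, -0.0, -0.0]
contact_force: [-0.2, 0.9, 1.1]
opening: 0.0511
```

Run:
```python
from h import *
st=pose();print(st,arm.observe()['opening'],arm.observe()['contact_force'])
cv2.imwrite('pics/w10.png',camera('wrist'))
```

```text
(array([ 0.49548737, -0.3178815 ,  0.16023309]), array([ 7.06949282e-01,  7.07264140e-01, -1.59307731e-04, -3.50873207e-04])) 0.051119884223208546 [-0.1608434   0.86869726  1.11267599]
```

View pics/w10.png

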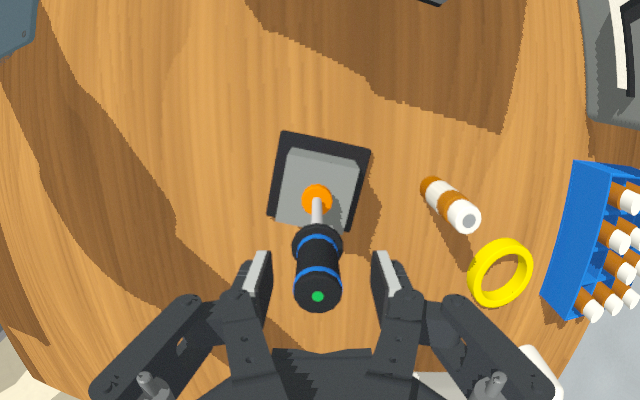

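Request:
arm_command --commands '[{"gripper":0.4,"x":1,"y":-1,"z":5,"yaw":0},{"gripper":1,"x":0,"y":0,"z":0,"yaw":0},{"gripper":1,"x":0,"y":0,"z":0,"yaw":0},{"gripper":1,"x":0,"y":0,"z":0,"yaw":0},{"gripper":1,"x":0,"y":0,"z":0,"yaw":0}]' --grip_force 30

```text
time_s: 11.12
tool_pos: [0.494, -0.3172, 0.1558]
eef_rot: [0.707, 0.707, -0.0, -0.0]
contact_force: [-3.3, -0.4, 6.2]
opening: 0.0214
```

Request:
arm_command --commands '[{"gripper":1,"x":0,"y":0,"z":-5,"yaw":0},{"gripper":1,"x":0,"y":0,"z":-5,"yaw":0},{"gripper":1,"x":0,"y":0,"z":-10,"yaw":0},{"gripper":1,"x":0,"y":0,"z":0,"yaw":0}]'

```text
time_s: 11.62
tool_pos: [0.4945, -0.3172, 0.1764]
eef_rot: [0.707, 0.707, 0.0, 0.0]
contact_force: [-4.3, 0.2, 0.8]
opening: 0.0215
```

Run:
```python
from h import *
st=pose();print(st,arm.observe()['opening'],arm.observe()['contact_force'])
cv2.imwrite('pics/w11.png',camera('wrist'))
```

```text
(array([ 0.49452009, -0.31723208,  0.17644968]), array([7.07121619e-01, 7.07091848e-01, 6.76984573e-06, 3.65626383e-04])) 0.02147345264878501 [-4.30462855  0.21355185  0.80930917]
```

View pics/w11.png

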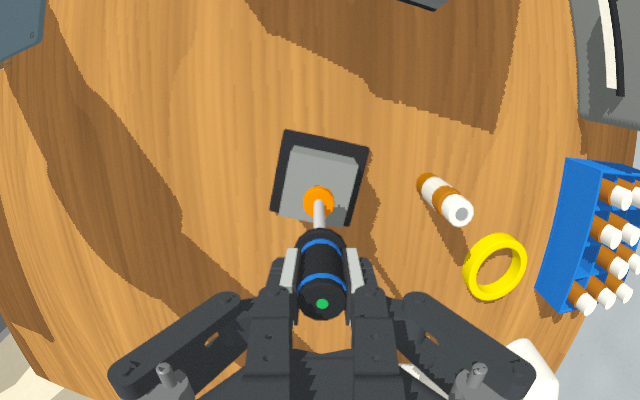

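Request:
arm_command --commands '[{"gripper":1,"x":0,"y":0,"z":-15,"yaw":0},{"gripper":1,"x":0,"y":0,"z":-30,"yaw":0},{"gripper":1,"x":0,"y":0,"z":-50,"yaw":0},{"gripper":1,"x":0,"y":0,"z":-50,"yaw":0},{"gripper":1,"x":0,"y":0,"z":-20,"yaw":0}]'

```text
time_s: 12.3
tool_pos: [0.4967, -0.3177, 0.3455]
eef_rot: [0.707, 0.707, 0.002, 0.004]
contact_force: [0.1, 1.0, -1.1]
opening: 0.0215
```

Run:
```python
from h import *
st=pose();print(st,arm.observe()['opening'],arm.observe()['contact_force'])
cv2.imwrite('pics/w12.png',camera('wrist'));cv2.imwrite('pics/s12.png',camera('side'));cv2.imwrite('pics/sc12.png',camera('scene'))
crop('pics/s12.png','pics/cs12.png',360,180,130,200,3)
f=lambda i,w,h:cv2.resize(i,(w,h),interpolation=cv2.INTER_CUBIC)
cv2.imwrite('pics/c12.png',np.hstack([f(cv2.imread('pics/s12.png')[200:320,380:460],400,600),f(cv2.imread('pics/sc12.png')[80:200,180:260],400,600)]))
```

```text
(array([ 0.49672862, -0.31767098,  0.34547521]), array([0.70697299, 0.70722747, 0.00166355, 0.00396676])) 0.021485286890702796 [ 0.09748231  0.96802064 -1.08698621]
```

View pics/c12.png

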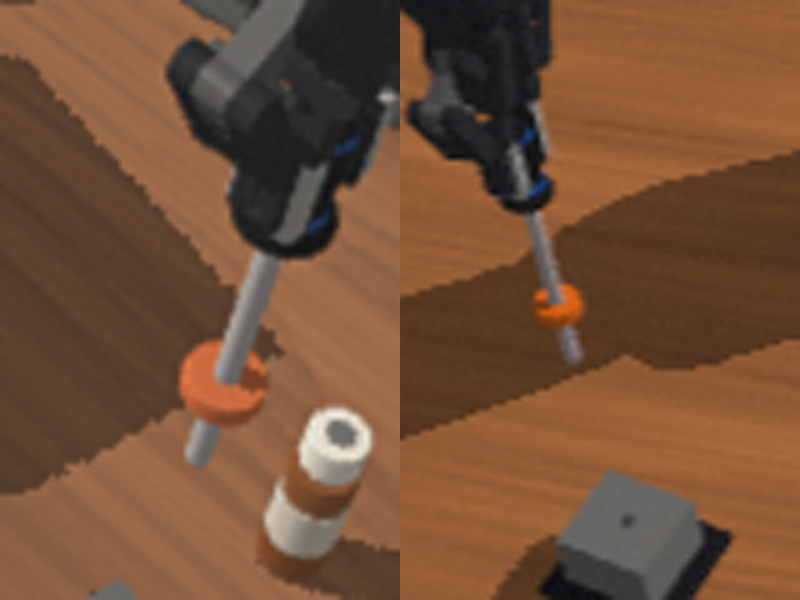

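View pics/w12.png

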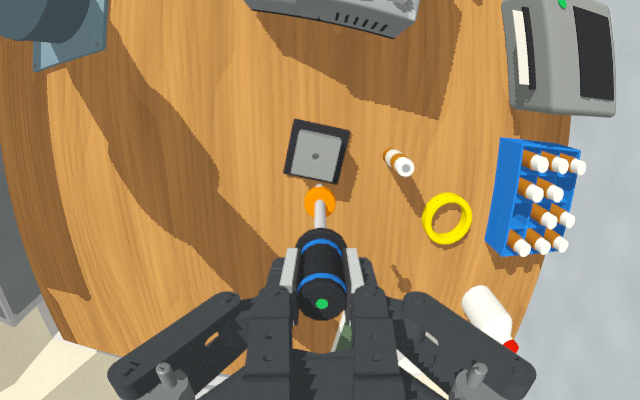

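The probe hangs free and upright, with the ring below the guard and the stand empty. Checking the tip and bore coordinates.

Run:
```python
from h import *
st=pose()
print('tip',tri(ray('side',(419.6,292.0)),ray('scene',(214.6,151.8))),'tcp',st[0], Ro.from_quat(st[1]).as_matrix()[:,2])
# bore in w3
s3=(np.array([0.57876104, 0.01867956, 0.23124958]), np.array([0.70714675, 0.70705589, 0.00301838, 0.00251523]))
im=cv2.imread('pics/w3.png');h=cv2.cvtColor(im,cv2.COLOR_BGR2HSV)
m=cv2.inRange(h,(18,90,60),(35,255,255));m[:180]=0;m[225:]=0;m[:,:290]=0;m[:,345:]=0
c=max(cv2.findContours(m,0,1)[0],key=cv2.contourArea);e=cv2.fitEllipse(cv2.convexHull(c));print(e,cv2.boundingRect(c))
print('bore w3',plane(ray('wrist',e[0],s3),.130))
b=cv2.imread('pics/sc12.png');cv2.imwrite('pics/c13.png',np.hstack([cv2.resize(b[170:250,280:360],(400,400),interpolation=2),cv2.resize(cv2.imread('pics/s12.png')[150:230,280:360],(400,400),interpolation=2)]))
for n,f in(('scene','sc12'),('side','s12')):
    print(n,proj(n,(.575,.0185,.13)))
```

```text
tip (array([ 0.49660298, -0.3166572 ,  0.2021685 ]), [np.float64(1.6741000976869653), np.float64(1.6741000976869491)]) tcp [ 0.49573282 -0.31711964  0.3421982 ] [ 0.00425733 -0.00155572 -0.99998973]
((315.1759033203125, 201.47923278808594), (25.084442138671875, 26.332538604736328), 93.39674377441406) (302, 189, 27, 26)
bore w3 [0.57461684 0.01782382 0.13      ]
scene [324.58374729 209.28866604]
side [313.17673617 186.32907809]
```

View pics/c13.png

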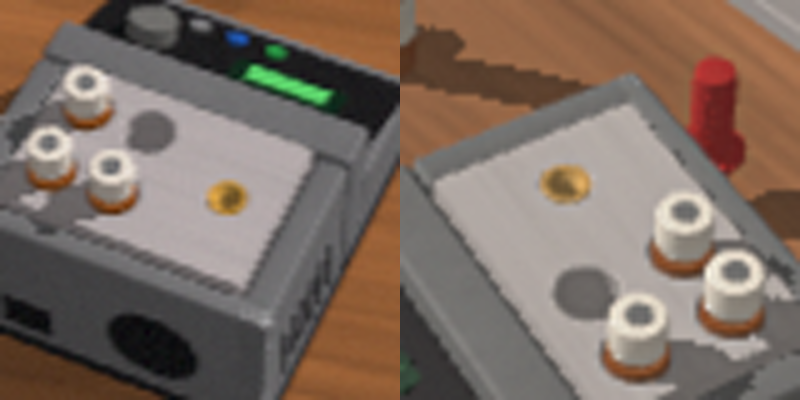

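Request:
arm_command --commands '[{"gripper":1,"x":30,"y":8,"z":0,"yaw":0},{"gripper":1,"x":50,"y":12,"z":0,"yaw":0},{"gripper":1,"x":50,"y":12,"z":0,"yaw":0},{"gripper":1,"x":50,"y":12,"z":0,"yaw":0},{"gripper":1,"x":50,"y":12,"z":0,"yaw":0}]'

```text
time_s: 13.08
tool_pos: [0.5503, -0.0849, 0.3391]
eef_rot: [0.707, 0.707, -0.0, -0.001]
contact_force: [0.7, 0.1, -1.1]
opening: 0.0213
```

Request:
arm_command --commands '[{"gripper":1,"x":50,"y":12,"z":0,"yaw":0},{"gripper":1,"x":35,"y":8,"z":0,"yaw":0},{"gripper":1,"x":20,"y":3,"z":0,"yaw":0},{"gripper":1,"x":0,"y":0,"z":0,"yaw":0},{"gripper":1,"x":0,"y":0,"z":0,"yaw":0}]'

```text
time_s: 13.7
tool_pos: [0.5732, 0.0158, 0.3402]
eef_rot: [0.708, 0.706, -0.001, 0.0]
contact_force: [-0.4, 0.4, -1.4]
opening: 0.0214
```

Run:
```python
from h import *
st=pose();print(st,arm.observe()['opening'],arm.observe()['contact_force'])
cv2.imwrite('pics/w14.png',camera('wrist'))
print(proj('wrist',(.575,.0182,.13),st),proj('wrist',(st[0][0],st[0][1],st[0][2]-.1428),st))
```

```text
(array([0.57317837, 0.01577013, 0.34018885]), array([ 7.08027879e-01,  7.06184156e-01, -6.13541195e-04,  2.88957342e-04])) 0.021416993082051233 [-0.38742805  0.35185153 -1.4258495 ]
[322.96696471 168.729991  ] [321.27846129 186.55296487]
```

View pics/w14.png

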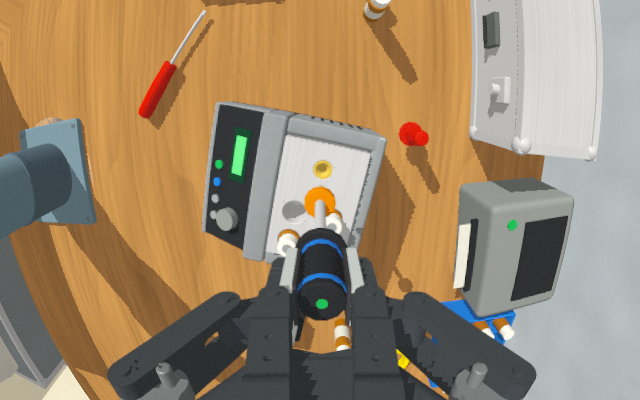

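Request:
arm_command --commands '[{"gripper":1,"x":2.5,"y":2,"z":20,"yaw":0},{"gripper":1,"x":0,"y":0,"z":20,"yaw":0},{"gripper":1,"x":0,"y":0,"z":10,"yaw":0},{"gripper":1,"x":0,"y":0,"z":0,"yaw":0},{"gripper":1,"x":0,"y":0,"z":0,"yaw":0}]'

```text
time_s: 14.38
tool_pos: [0.5759, 0.0202, 0.2913]
eef_rot: [0.707, 0.707, 0.0, 0.0]
contact_force: [-0.1, -0.1, -0.8]
opening: 0.0214
```

Run:
```python
from h import *
st=pose();print(st,arm.observe()['contact_force'])
f=lambda i,w,h:cv2.resize(i,(w,h),interpolation=cv2.INTER_CUBIC)
cv2.imwrite('pics/c15.png',np.hstack([f(camera('side')[130:210,270:350],400,400),f(camera('scene')[150:230,280:360],400,400)]))
w=camera('wrist');cv2.imwrite('pics/w15.png',f(w[140:300,240:400],600,600))
print(proj('wrist',(.575,.0182,.13),st),proj('wrist',(st[0][0],st[0][1],st[0][2]-.1428),st))
```

```text
(array([0.57594011, 0.02019066, 0.29128672]), array([7.07312032e-01, 7.06901137e-01, 4.83678357e-04, 4.86758813e-04])) [-0.14149109 -0.14918021 -0.80002514]
[320.10701892 183.65330278] [321.00897751 186.73576245]
```

View pics/c15.png

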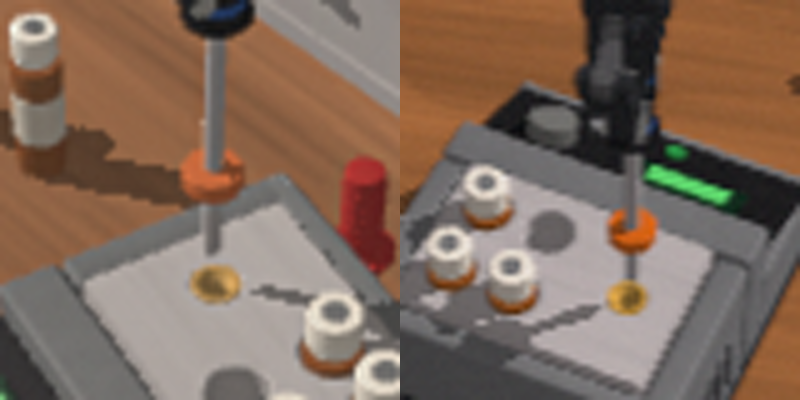

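View pics/w15.png

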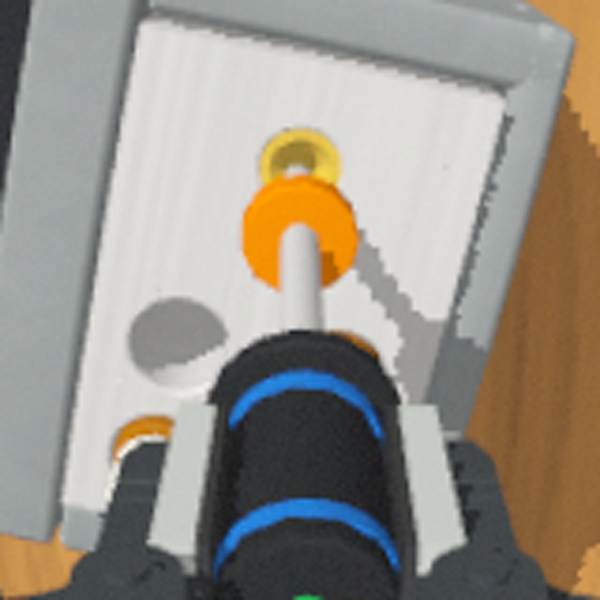

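Bore at crop (300,163) in the wrist view, tip at (300,172). Shifting about 2 mm in −y, then starting down.

Request:
arm_command --commands '[{"gripper":1,"x":-2,"y":0,"z":0,"yaw":0},{"gripper":1,"x":0,"y":0,"z":5,"yaw":0},{"gripper":1,"x":0,"y":0,"z":5,"yaw":0},{"gripper":1,"x":0,"y":0,"z":4,"yaw":0},{"gripper":1,"x":0,"y":0,"z":0,"yaw":0}]'

```text
time_s: 15.15
tool_pos: [0.5752, 0.0186, 0.2759]
eef_rot: [0.707, 0.707, -0.0, -0.0]
contact_force: [0.4, -0.1, -1.5]
opening: 0.0211
```

Run:
```python
from h import *
st=pose();print(st,arm.observe()['contact_force'])
f=lambda i,w,h:cv2.resize(i,(w,h),interpolation=cv2.INTER_CUBIC)
cv2.imwrite('pics/c16.png',np.hstack([f(camera('side')[160:200,295:335],400,400),f(camera('scene')[190:230,305:345],400,400)]))
```

```text
(array([0.57515398, 0.01858841, 0.27588728]), array([ 7.07053251e-01,  7.07160148e-01, -3.75648102e-04, -2.89467596e-04])) [ 0.36707404 -0.09886221 -1.4825071 ]
```

View pics/c16.png

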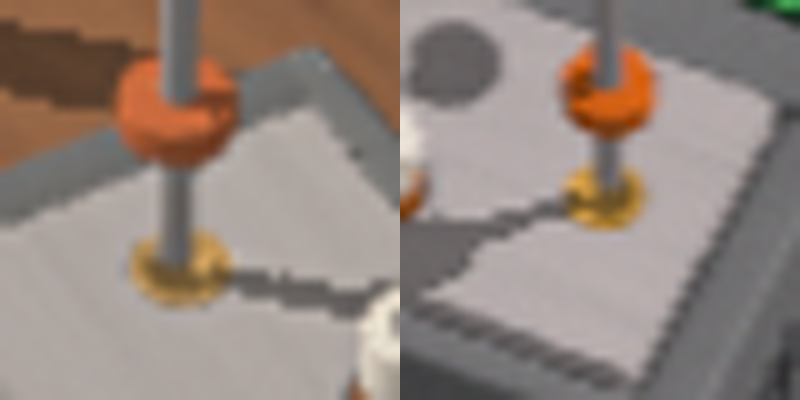

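The tip is just above the mouth, centred within about 1 mm in both views. Lowering.

Request:
arm_command --commands '[{"gripper":1,"x":0,"y":0.5,"z":3,"yaw":0},{"gripper":1,"x":0,"y":0,"z":3,"yaw":0},{"gripper":1,"x":0,"y":0,"z":2,"yaw":0},{"gripper":1,"x":0,"y":0,"z":2,"yaw":0}]'

```text
time_s: 15.75
tool_pos: [0.5759, 0.0186, 0.2663]
eef_rot: [0.707, 0.707, -0.0, -0.0]
contact_force: [-0.2, 0.4, -1.2]
opening: 0.0213
```

Request:
arm_command --commands '[{"gripper":1,"x":0,"y":0,"z":2,"yaw":0},{"gripper":1,"x":0,"y":0,"z":2,"yaw":0},{"gripper":1,"x":0,"y":0,"z":2,"yaw":0},{"gripper":1,"x":0,"y":0,"z":2,"yaw":0},{"gripper":1,"x":0,"y":0,"z":2,"yaw":0}]'

```text
time_s: 16.38
tool_pos: [0.576, 0.0186, 0.2563]
eef_rot: [0.707, 0.707, 0.0, 0.0]
contact_force: [-0.6, -0.0, -1.4]
opening: 0.0214
```

Request:
arm_command --commands '[{"gripper":1,"x":0,"y":0,"z":3,"yaw":0},{"gripper":1,"x":0,"y":0,"z":3,"yaw":0},{"gripper":1,"x":0,"y":0,"z":3,"yaw":0},{"gripper":1,"x":0,"y":0,"z":3,"yaw":0},{"gripper":1,"x":0,"y":0,"z":3,"yaw":0}]'

```text
time_s: 17.0
tool_pos: [0.5759, 0.0186, 0.2412]
eef_rot: [0.707, 0.707, -0.0, 0.0]
contact_force: [0.7, 0.1, -1.2]
opening: 0.0213
```

Request:
arm_command --commands '[{"gripper":1,"x":0,"y":0,"z":2,"yaw":0},{"gripper":1,"x":0,"y":0,"z":2,"yaw":0},{"gripper":1,"x":0,"y":0,"z":2,"yaw":0}]'

```text
time_s: 17.38
tool_pos: [0.576, 0.0186, 0.2353]
eef_rot: [0.707, 0.707, 0.0, 0.0]
contact_force: [0.6, 0.5, -1.7]
opening: 0.0212
```

Request:
arm_command --commands '[{"gripper":1,"x":0,"y":0,"z":1.5,"yaw":0},{"gripper":1,"x":0,"y":0,"z":1.5,"yaw":0}]'

```text
time_s: 17.62
tool_pos: [0.5761, 0.0186, 0.2326]
eef_rot: [0.707, 0.707, 0.0, 0.0]
contact_force: [-1.7, 0.1, 5.0]
opening: 0.0213
```

Request:
arm_command --commands '[{"gripper":1,"x":0,"y":0,"z":1.5,"yaw":0},{"gripper":1,"x":0,"y":0,"z":1.5,"yaw":0}]'

```text
time_s: 17.88
tool_pos: [0.5761, 0.0186, 0.2298]
eef_rot: [0.707, 0.707, 0.0, 0.0]
contact_force: [-2.1, 0.9, 4.2]
opening: 0.0213
```

The ring has reached the face (drag about 5.5 N). Continuing in small steps and watching for the bottom.

Request:
arm_command --commands '[{"gripper":1,"x":0,"y":0,"z":1,"yaw":0},{"gripper":1,"x":0,"y":0,"z":1,"yaw":0},{"gripper":1,"x":0,"y":0,"z":1,"yaw":0}]'

```text
time_s: 18.25
tool_pos: [0.576, 0.0186, 0.2265]
eef_rot: [0.707, 0.707, 0.0, 0.0]
contact_force: [-0.8, -0.9, 4.6]
opening: 0.0214
```

Request:
arm_command --commands '[{"gripper":1,"x":0,"y":0,"z":1,"yaw":0}]'

```text
time_s: 18.38
tool_pos: [0.576, 0.0186, 0.2254]
eef_rot: [0.707, 0.707, 0.0, 0.0]
contact_force: [-2.0, 0.5, 5.2]
opening: 0.021
```

Request:
arm_command --commands '[{"gripper":1,"x":0,"y":0,"z":1,"yaw":0}]'

```text
time_s: 18.5
tool_pos: [0.576, 0.0186, 0.2244]
eef_rot: [0.707, 0.707, 0.0, 0.0]
contact_force: [-1.3, -0.1, 5.2]
opening: 0.0211
```

Request:
arm_command --commands '[{"gripper":1,"x":0,"y":0,"z":0.5,"yaw":0}]' --grip_force 20

```text
time_s: 18.62
tool_pos: [0.576, 0.0186, 0.2239]
eef_rot: [0.707, 0.707, 0.0, 0.0]
contact_force: [-1.0, -0.1, 5.5]
opening: 0.0211
```

Request:
arm_command --commands '[{"gripper":1,"x":0,"y":0,"z":0.5,"yaw":0}]'

```text
time_s: 18.75
tool_pos: [0.576, 0.0186, 0.2234]
eef_rot: [0.707, 0.707, 0.0, 0.0]
contact_force: [-1.1, 0.8, 4.8]
opening: 0.0211
```

Request:
arm_command --commands '[{"gripper":1,"x":0,"y":0,"z":0.7,"yaw":0}]'

```text
time_s: 18.88
tool_pos: [0.576, 0.0186, 0.2228]
eef_rot: [0.707, 0.707, 0.0, 0.0]
contact_force: [-1.5, 0.5, 5.2]
opening: 0.0211
```

Request:
arm_command --commands '[{"gripper":1,"x":0,"y":0,"z":0.5,"yaw":0}]'

```text
time_s: 19.0
tool_pos: [0.576, 0.0186, 0.2222]
eef_rot: [0.707, 0.707, 0.0, 0.0]
contact_force: [-0.5, 0.6, 6.4]
opening: 0.0212
```

Request:
arm_command --commands '[{"gripper":1,"x":0,"y":0,"z":0.7,"yaw":0}]'

```text
time_s: 19.12
tool_pos: [0.576, 0.0186, 0.2215]
eef_rot: [0.707, 0.707, 0.0, 0.0]
contact_force: [-0.6, 0.8, 4.6]
opening: 0.0211
```

Request:
arm_command --commands '[{"gripper":1,"x":0,"y":0,"z":0.5,"yaw":0}]'

```text
time_s: 19.25
tool_pos: [0.576, 0.0186, 0.221]
eef_rot: [0.707, 0.707, 0.0, 0.0]
contact_force: [-0.8, -0.1, 5.8]
opening: 0.0212
```

Request:
arm_command --commands '[{"gripper":1,"x":0,"y":0,"z":0.8,"yaw":0}]'

```text
time_s: 19.38
tool_pos: [0.576, 0.0186, 0.2203]
eef_rot: [0.707, 0.707, 0.0, 0.0]
contact_force: [-1.3, 0.6, 3.7]
opening: 0.0213
```

Request:
arm_command --commands '[{"gripper":1,"x":0,"y":0,"z":0.6,"yaw":0}]'

```text
time_s: 19.5
tool_pos: [0.576, 0.0186, 0.2196]
eef_rot: [0.707, 0.707, 0.0, 0.0]
contact_force: [-1.5, 0.5, 5.1]
opening: 0.0214
```

Request:
arm_command --commands '[{"gripper":1,"x":0,"y":0,"z":0.8,"yaw":0}]'

```text
time_s: 19.62
tool_pos: [0.5759, 0.0187, 0.2188]
eef_rot: [0.707, 0.707, 0.0, -0.0]
contact_force: [-0.5, -0.1, 4.8]
opening: 0.0211
```

Request:
arm_command --commands '[{"gripper":1,"x":0,"y":0,"z":0.6,"yaw":0}]'

```text
time_s: 19.75
tool_pos: [0.5759, 0.0186, 0.2182]
eef_rot: [0.707, 0.707, 0.0, -0.0]
contact_force: [-0.2, 0.9, 4.5]
opening: 0.0209
```

Request:
arm_command --commands '[{"gripper":1,"x":0,"y":0,"z":0.8,"yaw":0}]'

```text
time_s: 19.88
tool_pos: [0.5759, 0.0186, 0.2175]
eef_rot: [0.707, 0.707, 0.0, -0.0]
contact_force: [-0.9, 0.9, 5.7]
opening: 0.0209
```

Request:
arm_command --commands '[{"gripper":1,"x":0,"y":0,"z":0.6,"yaw":0}]'

```text
time_s: 20.0
tool_pos: [0.5759, 0.0187, 0.2168]
eef_rot: [0.707, 0.707, 0.0, -0.0]
contact_force: [-0.7, -0.3, 4.8]
opening: 0.0209
```

Request:
arm_command --commands '[{"gripper":1,"x":0,"y":0,"z":0.8,"yaw":0}]'

```text
time_s: 20.12
tool_pos: [0.5759, 0.0186, 0.216]
eef_rot: [0.707, 0.707, 0.0, -0.0]
contact_force: [-2.6, 0.7, 5.4]
opening: 0.021
```

Request:
arm_command --commands '[{"gripper":1,"x":0,"y":0,"z":0.6,"yaw":0}]'

```text
time_s: 20.25
tool_pos: [0.5759, 0.0186, 0.2154]
eef_rot: [0.707, 0.707, 0.0, -0.0]
contact_force: [-1.1, 0.2, 5.2]
opening: 0.0212
```

Request:
arm_command --commands '[{"gripper":1,"x":0,"y":0,"z":0.8,"yaw":0}]'

```text
time_s: 20.38
tool_pos: [0.5759, 0.0187, 0.2147]
eef_rot: [0.707, 0.707, 0.0, -0.0]
contact_force: [-1.0, 0.2, 5.7]
opening: 0.0214
```

Request:
arm_command --commands '[{"gripper":1,"x":0,"y":0,"z":0.6,"yaw":0}]'

```text
time_s: 20.5
tool_pos: [0.5759, 0.0186, 0.214]
eef_rot: [0.707, 0.707, -0.0, -0.0]
contact_force: [-0.6, -0.2, 4.8]
opening: 0.0212
```

Request:
arm_command --commands '[{"gripper":1,"x":0,"y":0,"z":0.8,"yaw":0}]'

```text
time_s: 20.62
tool_pos: [0.5759, 0.0187, 0.2132]
eef_rot: [0.707, 0.707, -0.0, -0.0]
contact_force: [-1.7, 1.3, 4.6]
opening: 0.0214
```

Request:
arm_command --commands '[{"gripper":1,"x":0,"y":0,"z":0.6,"yaw":0}]'

```text
time_s: 20.75
tool_pos: [0.5759, 0.0186, 0.2126]
eef_rot: [0.707, 0.707, -0.0, -0.0]
contact_force: [-1.6, -0.3, 4.0]
opening: 0.0212
```

Depth about 60 mm. Quick look to confirm the ring is sliding and not the grip.

Run:
```python
from h import *
f=lambda i,w,h:cv2.resize(i,(w,h),interpolation=cv2.INTER_CUBIC)
cv2.imwrite('pics/c17.png',np.hstack([f(camera('side')[130:210,270:350],400,400),f(camera('wrist')[150:310,240:400],400,400)]))
```

```text
(no output)
```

View pics/c17.png

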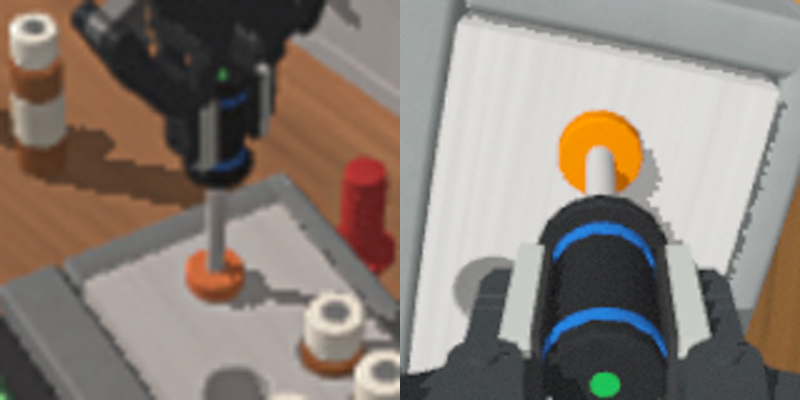

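Request:
arm_command --commands '[{"gripper":1,"x":0,"y":0,"z":0.7,"yaw":0}]'

```text
time_s: 20.98
tool_pos: [0.5759, 0.0186, 0.2119]
eef_rot: [0.707, 0.707, -0.0, -0.0]
contact_force: [-2.4, 1.0, 5.8]
opening: 0.021
```

The ring sits on the face at crop (215,275) and the guard has come closer to it, so the ring is sliding. Continuing.

Request:
arm_command --commands '[{"gripper":1,"x":0,"y":0,"z":0.7,"yaw":0}]'

```text
time_s: 21.1
tool_pos: [0.5759, 0.0186, 0.2112]
eef_rot: [0.707, 0.707, -0.0, -0.0]
contact_force: [-2.0, 0.1, 5.2]
opening: 0.0212
```

Request:
arm_command --commands '[{"gripper":1,"x":0,"y":0,"z":0.7,"yaw":0}]'

```text
time_s: 21.22
tool_pos: [0.5759, 0.0186, 0.2105]
eef_rot: [0.707, 0.707, -0.0, -0.0]
contact_force: [-1.3, 1.7, 4.5]
opening: 0.0214
```

Request:
arm_command --commands '[{"gripper":1,"x":0,"y":0,"z":0.7,"yaw":0}]'

```text
time_s: 21.35
tool_pos: [0.5759, 0.0186, 0.2098]
eef_rot: [0.707, 0.707, -0.0, -0.0]
contact_force: [-1.7, 0.9, 5.8]
opening: 0.0214
```

Request:
arm_command --commands '[{"gripper":1,"x":0,"y":0,"z":0.7,"yaw":0}]'

```text
time_s: 21.48
tool_pos: [0.5759, 0.0186, 0.2091]
eef_rot: [0.707, 0.707, -0.0, -0.0]
contact_force: [-1.7, -0.0, 4.7]
opening: 0.0212
```

Request:
arm_command --commands '[{"gripper":1,"x":0,"y":0,"z":0.7,"yaw":0}]'

```text
time_s: 21.6
tool_pos: [0.5759, 0.0186, 0.2084]
eef_rot: [0.707, 0.707, -0.0, -0.0]
contact_force: [-1.5, -0.2, 5.7]
opening: 0.021
```

Request:
arm_command --commands '[{"gripper":1,"x":0,"y":0,"z":0.7,"yaw":0}]'

```text
time_s: 21.72
tool_pos: [0.5759, 0.0186, 0.2077]
eef_rot: [0.707, 0.707, -0.0, -0.0]
contact_force: [-1.6, 0.6, 5.3]
opening: 0.0211
```

Request:
arm_command --commands '[{"gripper":1,"x":0,"y":0,"z":0.7,"yaw":0}]'

```text
time_s: 21.85
tool_pos: [0.5759, 0.0186, 0.207]
eef_rot: [0.707, 0.707, -0.0, -0.0]
contact_force: [-1.1, 0.9, 5.6]
opening: 0.0215
```

Request:
arm_command --commands '[{"gripper":1,"x":0,"y":0,"z":0.7,"yaw":0}]'

```text
time_s: 21.98
tool_pos: [0.5759, 0.0186, 0.2063]
eef_rot: [0.707, 0.707, -0.0, -0.0]
contact_force: [-1.3, 0.2, 5.0]
opening: 0.0211
```

Request:
arm_command --commands '[{"gripper":1,"x":0,"y":0,"z":0.7,"yaw":0}]'

```text
time_s: 22.1
tool_pos: [0.5759, 0.0186, 0.2056]
eef_rot: [0.707, 0.707, -0.0, -0.0]
contact_force: [-1.1, 0.5, 4.0]
opening: 0.0214
```

Request:
arm_command --commands '[{"gripper":1,"x":0,"y":0,"z":0.7,"yaw":0}]'

```text
time_s: 22.22
tool_pos: [0.5759, 0.0186, 0.2049]
eef_rot: [0.707, 0.707, -0.0, -0.0]
contact_force: [-1.2, 0.4, 4.8]
opening: 0.0213
```

Request:
arm_command --commands '[{"gripper":1,"x":0,"y":0,"z":0.7,"yaw":0}]'

```text
time_s: 22.35
tool_pos: [0.5759, 0.0186, 0.2042]
eef_rot: [0.707, 0.707, -0.0, -0.0]
contact_force: [-2.0, 0.6, 5.1]
opening: 0.021
```

Request:
arm_command --commands '[{"gripper":1,"x":0,"y":0,"z":0.7,"yaw":0}]'

```text
time_s: 22.48
tool_pos: [0.5759, 0.0186, 0.2035]
eef_rot: [0.707, 0.707, -0.0, -0.0]
contact_force: [-1.6, 0.8, 6.2]
opening: 0.0211
```

Request:
arm_command --commands '[{"gripper":1,"x":0,"y":0,"z":0.7,"yaw":0}]'

```text
time_s: 22.6
tool_pos: [0.5758, 0.0186, 0.2028]
eef_rot: [0.707, 0.707, -0.0, -0.0]
contact_force: [-1.6, 0.4, 4.1]
opening: 0.0212
```

Request:
arm_command --commands '[{"gripper":1,"x":0,"y":0,"z":0.7,"yaw":0}]'

```text
time_s: 22.72
tool_pos: [0.5759, 0.0186, 0.2021]
eef_rot: [0.707, 0.707, -0.0, -0.0]
contact_force: [-1.3, -0.6, 4.6]
opening: 0.0211
```

Depth about 71 mm, continuing.

Request:
arm_command --commands '[{"gripper":1,"x":0,"y":0,"z":0.7,"yaw":0}]'

```text
time_s: 22.85
tool_pos: [0.5758, 0.0186, 0.2014]
eef_rot: [0.707, 0.707, -0.0, -0.0]
contact_force: [-1.8, 1.1, 5.7]
opening: 0.0214
```

Request:
arm_command --commands '[{"gripper":1,"x":0,"y":0,"z":0.7,"yaw":0}]'

```text
time_s: 22.98
tool_pos: [0.576, 0.0186, 0.201]
eef_rot: [0.707, 0.707, 0.0, 0.0]
contact_force: [-2.5, 0.1, 10.0]
opening: 0.0213
```

Request:
arm_command --commands '[{"gripper":1,"x":0,"y":0,"z":0,"yaw":0}]'

```text
time_s: 23.1
tool_pos: [0.576, 0.0185, 0.201]
eef_rot: [0.707, 0.707, 0.0, 0.0]
contact_force: [-1.4, -0.3, 7.5]
opening: 0.0217
```

Request:
arm_command --commands '[{"gripper":1,"x":0,"y":0,"z":0.4,"yaw":0}]'

```text
time_s: 23.22
tool_pos: [0.5761, 0.0186, 0.2009]
eef_rot: [0.707, 0.707, 0.0, 0.0]
contact_force: [-2.6, -0.2, 10.4]
opening: 0.0216
```

Request:
arm_command --commands '[{"gripper":1,"x":0,"y":0,"z":0.4,"yaw":0},{"gripper":1,"x":0,"y":0,"z":0,"yaw":0}]'

```text
time_s: 23.48
tool_pos: [0.5762, 0.0186, 0.2008]
eef_rot: [0.707, 0.707, 0.0, 0.0]
contact_force: [-2.7, 0.6, 11.6]
opening: 0.021
```

Request:
arm_command --commands '[{"gripper":1,"x":0,"y":0,"z":0.5,"yaw":0}]'

```text
time_s: 23.6
tool_pos: [0.5764, 0.0185, 0.2007]
eef_rot: [0.707, 0.707, 0.0, 0.0]
contact_force: [-4.0, -1.0, 15.0]
opening: 0.0213
```

Hard stop: force rises 3–4 N per 0.5 mm commanded with almost no motion. Unloading part of the press, then releasing.

Request:
arm_command --commands '[{"gripper":1,"x":0,"y":0,"z":-1,"yaw":0},{"gripper":1,"x":0,"y":0,"z":0,"yaw":0}]'

```text
time_s: 23.85
tool_pos: [0.5762, 0.0184, 0.2008]
eef_rot: [0.707, 0.707, 0.0, 0.0]
contact_force: [-1.0, 1.3, 7.8]
opening: 0.0214
```

Request:
arm_command --commands '[{"gripper":0.4,"x":0,"y":0,"z":0,"yaw":0},{"gripper":0.4,"x":0,"y":0,"z":0,"yaw":0},{"gripper":0.4,"x":0,"y":0,"z":0,"yaw":0}]'

```text
time_s: 24.22
tool_pos: [0.5757, 0.0185, 0.2]
eef_rot: [0.707, 0.707, -0.0, -0.0]
contact_force: [-0.5, 0.1, -0.4]
opening: 0.0515
```

Run:
```python
from h import *
st=pose();print(st,arm.observe()['opening'],arm.observe()['contact_force'])
f=lambda i,w,h:cv2.resize(i,(w,h),interpolation=cv2.INTER_CUBIC)
cv2.imwrite('pics/c18.png',np.hstack([f(camera('side')[130:210,270:350],400,400),f(camera('wrist')[150:310,240:400],400,400)]))
```

```text
(array([0.57574336, 0.01852374, 0.20003694]), array([ 7.07076479e-01,  7.07137022e-01, -2.56714866e-04, -1.39240131e-04])) 0.05148962000972169 [-0.54790383  0.09011379 -0.41109955]
```

View pics/c18.png

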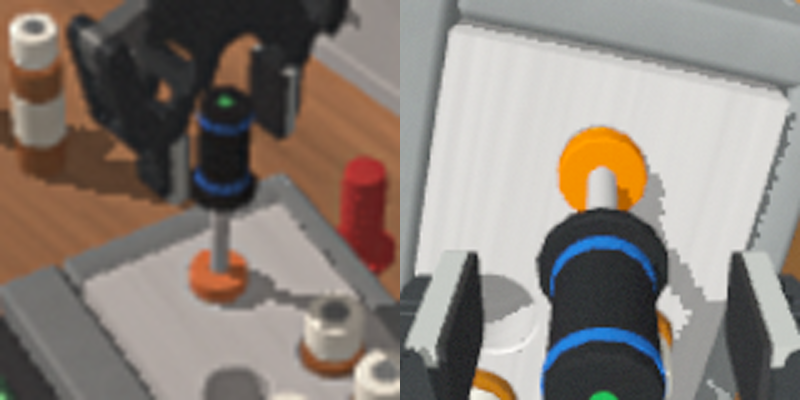

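The probe stands free with the ring on the face. Retracting.

Request:
arm_command --commands '[{"gripper":0.4,"x":0,"y":0,"z":-20,"yaw":0},{"gripper":0.4,"x":0,"y":0,"z":-40,"yaw":0},{"gripper":0.4,"x":0,"y":0,"z":-40,"yaw":0},{"gripper":0.4,"x":0,"y":0,"z":-30,"yaw":0},{"gripper":0.4,"x":0,"y":0,"z":0,"yaw":0}]'

```text
time_s: 24.95
tool_pos: [0.5774, 0.0186, 0.333]
eef_rot: [0.707, 0.707, 0.002, 0.002]
contact_force: [0.8, -0.1, 0.6]
opening: 0.0512
```

Run:
```python
from h import *
st=pose();print(st,arm.observe()['contact_force'])
f=lambda i,w,h:cv2.resize(i,(w,h),interpolation=cv2.INTER_CUBIC)
si=camera('side');sc=camera('scene');cv2.imwrite('pics/s19.png',si);cv2.imwrite('pics/sc19.png',sc)
cv2.imwrite('pics/c19.png',np.hstack([f(si[130:210,270:350],400,400),f(sc[150:230,280:360],400,400)]))
```

```text
(array([0.57736629, 0.01862919, 0.33297604]), array([0.7071389 , 0.7070701 , 0.00196934, 0.00160452])) [ 0.77546022 -0.06769762  0.62592852]
```

View pics/c19.png

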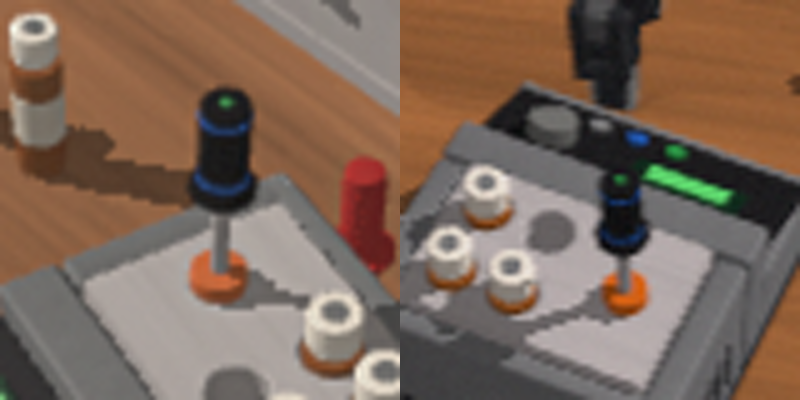

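View pics/s19.png

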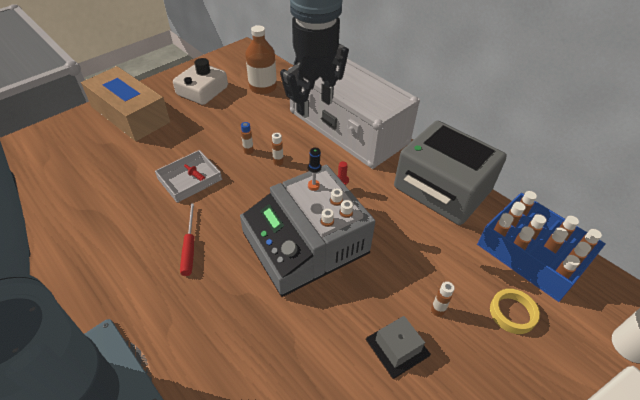

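Run:
```python
from h import *
print(tri(ray('side',(315.2,150.2)),ray('scene',(324,186.2))))
print(arm.hand_in())
```

```text
(array([0.57681786, 0.01663594, 0.23577715]), [np.float64(0.6891489361482906), np.float64(0.6891489361483272)])
the job is handed in; nothing more can be done
None
```

I pulled the red plug from the bore and laid it in the steel tray. I then took the probe from its stand, lowered it to the bottom of the bore, let go and handed the job in at about 25 s. No verdict was reported.

- **Plug:** on the first release its knob came to rest on the tray wall, so I regripped it and moved it in. The last pictures show it flat inside the tray. The gripper pressed it down with up to 28 N while placing it.
- **Depth:** the ring touched the face at about 40 mm and dragged at about 5 N (measured). At about 72 mm the probe stopped hard, and more commanded travel only raised the force. The highest measured push was 15 N, about 16 N with the probe's weight added.
- **Last checks:** the probe stands upright and free with the ring on the block's face. The top of its handle measured 0.236 m from two views, against 0.237 m expected. The vials look unmoved in the last side view. I did not measure their positions again.

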